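Third hand at the stick maker's vise

ROBOT

A 7-joint arm with a two-finger parallel gripper is mounted at the origin on the work surface. World frame = base frame: x ahead of the robot, y to its left, z up, the work surface at z = 0. Lengths are in m, angles in rad, forces in N, time in s.
With the tool pointing down it reaches from about 0.425 to 0.875 m from the base axis. Payload 4.7 kg.
Tool frame: the origin (TCP) lies on the centre line of the jaws, within the pads' length; the fingertips stand 14 mm ahead of it and the grasp point (between the pads) lies 5 mm behind it; z points along the fingers, y is the line along which they close (so a half turn about z gives the same grasp; the last joint's range is limited). The gripper opens to 87 mm and grips with 3 to 60 N. Pads are 19 mm wide; open, the fingers measure 117 mm over their backs; the gripper's body (75 mm by 190 mm) begins 51 mm behind the grasp point.
Start: joints at [1.174, 0.321, -0.07, 1.45, 0.023, 1.371, -0.057], TCP at [0.26, -0.596, 0.237] pointing down, gripper open.
Joint ranges: [-2.86, 2.86], [-0.3, 2.09], [-1.38, 1.24], [0.06, 2.45], [-1.56, 4.7], [0.09, 2.05], [-2.69, 2.69]. Speed limits (rad/s): [2.57, 2.57, 3.14, 3.14, 3.14, 3.14, 3.14].

INTERFACE

Orientations are given as a rotation vector (axis times angle).
In Python, from bench import * gives the robot as it stands.
- The arm moves only by the shell command python3 -m jog 'ROWS' [FORCE]. ROWS is JSON, a list of rows, each an object of numbers: "claw": the finger opening in mm, from 0 to 87; "dx", "dy", "dz": the shift along the tool's x, y, z in mm; "spin": the turn about the tool's z in degrees. In form: [{"claw": .., "dx": .., "dy": .., "dz": .., "spin": ..}, ...]. A call has 1 to 20 rows; each row is the pose to reach, as a shift and turn from the pose commanded when the call began, along the tool's axes at that moment; what a row does not reach only later rows make up. A row lasts 1/12 s, in which the tool goes at most 41.7 mm and 7.16 degrees, less where a joint would pass 70% of its speed; a pose out of reach is approached as far as the arm can. A call with a gripper value outside its range is refused whole. The fingers move at their own pace and stop on an object; FORCE is the grip in N (left out, the last holds). Time passes only in rows, so rows that repeat a pose let the fingers close. It gives the time, the measured TCP pose, the force, the opening and the grip force at its end, in the units of the state.
- get_state(): the state, without advancing time (a new reading comes with each control period).
- get_image(name): name is "side" or "top" or "wrist"; returns a dict with "frame" (420x560x3 uint8, red, green, blue), "depth" (420x560 float32, m along the optical axis (not along the pixel's ray), 0 where there is no reading), "K" (3x3 intrinsics, pixels), "T" (4x4, takes a point from camera to world coordinates); the wrist camera has in their place "mount" (4x4, takes a point from camera to tool coordinates, whose origin is the TCP and whose axes are the flange's). Camera axes: x right, y down, z forward; pixel columns grow to the right and rows downward; lengths in m; the calibration is good to about 2 mm. A picture is of the moment at which its call begins: read the wrist's pose just before it.
- close_job(): hands the job in; it is judged then, once.
The state is a dict: "time": time; "joint_positions": joint angles; "qd": joint speeds; "joint_torque": joint torques, N m; "position": TCP position; "tool_rot": TCP orientation; "ft_force": force on the tool from outside, world axes, zero at the start; "torque": the same for the moment, N m; "grip_width": opening from 0.0 (shut) to 1.0 (fully open); "grip_force": force on a finger pad.
Only numpy, scipy, OpenCV 4.12 (cv2) and the standard library are available. Lean on these libraries where they do the work, as an engineer would, in place of code of your own. Each camera call takes 0.05 s, during which the arm holds its last target. There are 200 camera calls.

TASK

A walking stick is clamped in the bench vise with its tenon bare: from the three stick knobs on the bench, take the one whose ferrule matches the stick's brass collar, slide it over the tenon with its pin hole on top until the ferrule seats flush on the collar, and press it there along the stick with a steady push of about 10 newtons (never ram it), as my third hand while I drive the cross pin. Finish still gripping the knob and still pressing, after at least two steady seconds; do not let go or back off. Leave the other knobs, the tools, the jar and the dish where they are.

Things in the scene. Friction and masses are not known exactly. Their poses are not given: they have to be found in the camera images.
- knob: the matching stick knob, loose, about 160 g: dark wood body 44 mm long and 34 mm square, then in line a round brass ferrule 26 mm across, 24 mm long; lies on a flat side, pin hole up. Origin: middle of its underside; x along its axis towards the ferrule's open mouth, z up; the axis is 17 mm up. Body x = -34 to 10 mm, ferrule x = 10 to 34 mm. Socket 17 mm across, 24 mm deep from the mouth
- mouth (a point): centre of the open mouth of the knob's ferrule, on its axis (x = 34 mm, z = 17 mm in the knob's frame); axes as the knob's
- grip (a point): centre of the knob's square wooden body (x = -12 mm, z = 17 mm in the knob's frame); the place to grip it, across its 34 mm width; axes as the knob's
- shoulder (a point): centre of the shoulder, the flat end face of the stick's brass collar that the ferrule must seat on, 142 mm above the bench. Its y axis runs along the level stick from the tenon towards the vise: pushing the knob on means moving it along +y, with the knob's x axis along this y. z up
- tenon_tip (a point): tip of the stick's light wooden tenon, 22 mm from the shoulder along -y; axes as the shoulder's. The tenon is 14 mm across, its last 6 mm coned down to 7 mm
- collar: brass collar on the stick, 26 mm across and 20 mm long, fixed; axes as the shoulder's; its origin is on the stick's axis 145 mm from the shoulder along +y, between the jaws
- vise: grey iron bench vise, fixed, 100 mm jaws 159 mm high with cork liners. Origin on the bench under the middle of the jaws; y along jaws and stick, x towards screw and T-handle. Jaws y = -50 to 50 mm; the stick (22 mm thick, dark, axis 142 mm up) stands out to the shoulder at y = -145 mm and the other way to 685 mm. Stick and collar are rigid, they do not give
- knob_steel: another knob of the same length and dark body, with a thinner steel ferrule 19 mm across; its bore is too small for the tenon; lies on a flat side with its pin hole up; origin and axes as the matching knob's. Leave it alone
- knob_copper: another knob of the same length, with a light wooden body and a thicker copper ferrule 32 mm across; not the mate; lies on a flat side with its pin hole up; origin and axes as the matching knob's. Leave it alone
- hammer: chasing hammer, 230 mm long, 29 mm high, wooden handle, lying along its x with the head at +x (origin under its middle); leave alone
- punch: pin punch, 115 mm long, 9 mm thick, dark steel, along its x; leave alone
- mallet: rawhide mallet, head 52 mm thick and 85 mm wide across y at x = 60 mm, handle to x = -140 mm; leave alone
- jar: round closed jar of polish, 60 mm across, 65 mm high, origin under its middle; leave alone
- pin_dish: white dish of pins, 84 mm across, 18 mm high, origin under its middle; leave alone
There are look-alikes about, which are no part of the job. What is shaped like the knob but green or pink is not meant.

How it is judged:
By the outcome, as a careful person would: the job done as asked, in the order asked, and still so for the second after the job is handed in, while the arm keeps its last pose, push and grip.
It also fails if it takes over 56 s, if anything falls off the work surface, if the arm or the gripper's body presses on something with over 40 N, if the wrist force passes 120 N, or if a joint passes its speed limit or range.

## Working session

There is one attempt and no reset: what is moved stays moved. The work goes in short steps, Python scripts to look and compute and a shell command to move; the robot and the scene stay as the last step left them, time stands still between calls to the robot, and variables do not carry over. Pictures are saved under pics/ and viewed, at most 10 in all, crops included, and the job is handed in when it is done.

```bash
mkdir -p pics; ls
python3 - <<'E'
from bench import *
import cv2,numpy as np
s=get_state(); print({k:np.round(v,3) for k,v in s.items()})
for n in("top","side","wrist"):
    d=get_image(n); np.savez(f"pics/{n}0.npz",**d); cv2.imwrite(f"pics/{n}0.png",d["frame"][...,::-1]); print(n,d["K"],d.get("T",d.get("mount")).round(3))
E
```

```text
pics
{'time': np.float64(0.0), 'joint_positions': array([ 1.174,  0.322, -0.07 ,  1.452,  0.023,  1.371, -0.057]), 'qd': array([-0.002, -0.   ,  0.001, -0.002, -0.001,  0.   ,  0.   ]), 'joint_torque': array([-0.0000e+00, -4.9129e+01, -4.0400e-01, -3.1253e+01, -6.4000e-02,
        4.4000e-02,  0.0000e+00]), 'position': array([ 0.259, -0.595,  0.235]), 'tool_rot': array([-3.074e+00, -6.400e-01,  1.000e-03]), 'ft_force': array([-0.126, -0.117,  0.039]), 'torque': array([0.013, 0.02 , 0.014]), 'grip_force': np.float64(0.0), 'grip_width': np.float64(1.001)}
top [[520.90255441   0.         288.17225355]
 [  0.         520.90255441 214.7888463 ]
 [  0.           0.           1.        ]] [[-0.021 -0.977  0.214  0.227]
 [-1.     0.02  -0.006 -0.018]
 [ 0.002 -0.214 -0.977  1.583]
 [ 0.     0.     0.     1.   ]]
side [[382.10168117   0.         275.51577653]
 [  0.         382.10168117 206.05800592]
 [  0.           0.           1.        ]] [[-0.998 -0.054  0.041  0.497]
 [-0.067  0.661 -0.748  0.852]
 [ 0.013 -0.749 -0.663  0.906]
 [ 0.     0.     0.     1.   ]]
wrist [[322.71540554   0.         285.52126628]
 [  0.         322.71540554 201.93060906]
 [  0.           0.           1.        ]] [[ 0.001 -0.967 -0.255  0.069]
 [ 1.     0.001 -0.    -0.   ]
 [ 0.001 -0.255  0.967 -0.149]
 [ 0.     0.     0.     1.   ]]
```

View pics/top0.png

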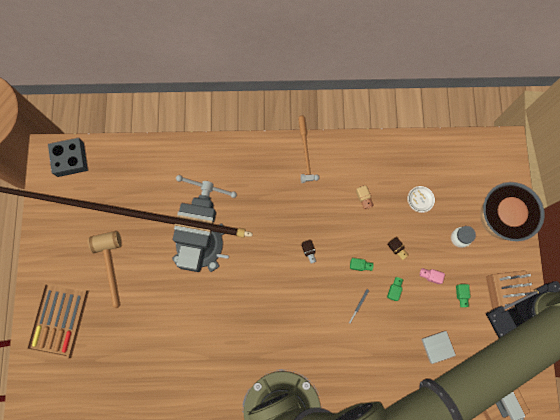

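View pics/side0.png

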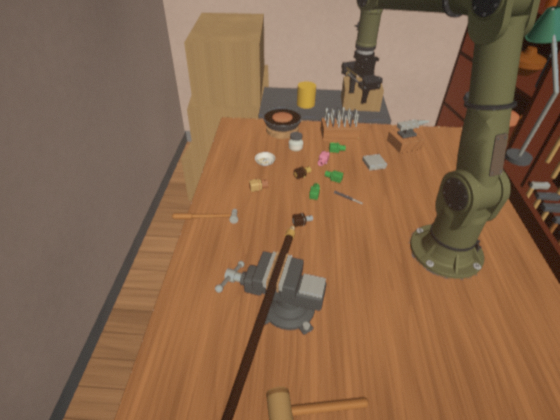

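The brass-ferruled dark knob is at about (398,247) in the top view. The steel one is at (309,251), the copper one at (365,196), and the tenon tip at about (250,233). Next I'll measure the knob and the tenon.

```bash
cat > h.py <<'E'
import numpy as np,cv2
def load(n): return dict(np.load(f"pics/{n}.npz"))
def ray(d,uv,z,T=None):
    T=d["T"] if T is None else T
    uv=np.atleast_2d(uv).astype(float); r=np.c_[uv,np.ones(len(uv))]@np.linalg.inv(d["K"]).T@T[:3,:3].T
    return T[:3,3]+r*((z-T[2,3])/r[:,2])[:,None]
def cloud(d,T=None):
    T=d["T"] if T is None else T
    h,w=d["depth"].shape; u,v=np.meshgrid(np.arange(w),np.arange(h))
    p=np.stack([u,v,np.ones_like(u)],-1)@np.linalg.inv(d["K"]).T*d["depth"][...,None]
    return p@T[:3,:3].T+T[:3,3]
E
python3 - <<'E'
from h import *
d=load("top0"); f=d["frame"]; P=cloud(d)
a=cv2.resize(f[222:272,380:430],None,fx=8,fy=8,interpolation=0)
b=cv2.resize(f[210:260,210:260],None,fx=8,fy=8,interpolation=0)
cv2.imwrite("pics/crop0.png",np.hstack([a,b])[...,::-1])
for (u0,u1,v0,v1) in((385,412,235,263),(225,256,224,242)):
    p=P[v0:v1,u0:u1]; 
    print((p[::2,::2,2]*1000).astype(int))
E
```

```text
[[ -7   0  -3  -6  -5   0   0  -5   0   3   1  -3  -6   0]
 [ -3   2   0   3  -3  37  30  -4   1  -1  -4   0   0   5]
 [  3   1  -1  24  35  34  28  32  -3   1  -3   0  -6  -3]
 [ -8  -2  22  35  27  30  31  31   0  -3   1   0   3   2]
 [  3  -5  31  31  37  33  32  33  35  -5  -1   1 -10  -2]
 [ -3   0  17  34  36  34  31  34  35  29   0   0   4  -1]
 [ -5  -7   0  22  32  33  33  35  30  31   6   1  -5   0]
 [  1   3  -9  11  31  35  31  35  32  30  -1   8   1  -1]
 [  7   0   3  -5  12  30  34  32  34  30  26   4   1  -3]
 [ -5   0  -2   4  -9  18  18  31  25  25  21  21   1  -5]
 [  0  -6  -2   0  -1  -1  -3  14  30  35  33  29   0   0]
 [  3   1  -2  -5  -1  -3   4   0  19  29  33  -1  -3   0]
 [  0   2  -1  -3   4   1   0  -7   2   0   2  -1   4   6]
 [ -1  -4  -2   0  -1   0   0   2  -4   0  -4   4  -4   0]]
[[   0   -4   -1    0   -5   -4   -8   -7   -5   -2    0    1   -2   -3
     3   -2]
 [ 148  142  140    3    1    5    0    2    0   -4    0    0   -4    1
     2    2]
 [ 155  157  148  158  150  149  151  152  151  148    2    2   -1   -1
    -2    4]
 [ 152  152  151  151  153  154  154  151  152  156  145    2   -5    2
     3   -6]
 [ 153  145  152  155  152  149  154  150  150  157  152  150  148  145
     3    0]
 [   2    4    3  141  146  149  159  148  152  155  148  148  149  146
     2    2]
 [1583   -5    1    4    2    0    2  141  143  146   -1    1    0    0
    -4    3]
 [   0    0    2    0   -2    0    1    2   -4    0    7    6    0    0
     1    4]
 [  -2   -2    1    0   -2    1    0   -5    0    1   -2   -3   -3   -2
     0    3]]
```

View pics/crop0.png

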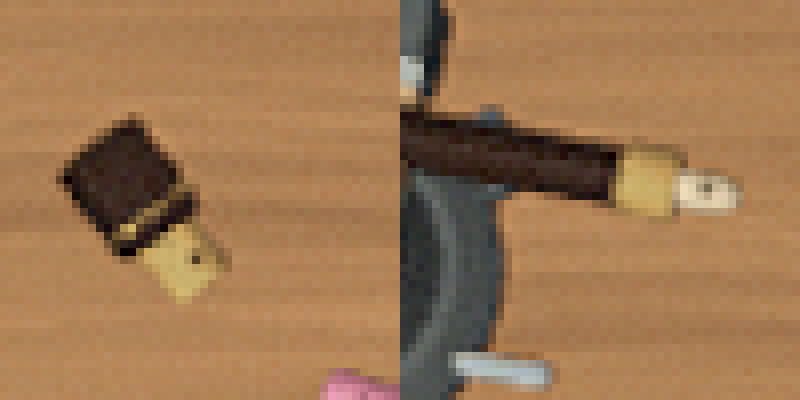

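In the crop, the knob body's corners give a centre near (396,245), with the mouth near (405.5,257). The pin holes face up. The tenon runs from about (243.5,233.5) to (252,234).

Run:
```python
from h import *
from scipy.spatial.transform import Rotation as R
d=load("top0")
c=np.array([[132,118],[63,178],[125,255],[192,195]])/8+[380-.5,222-.5]
C=ray(d,c,.034); print("body corners",C.round(4),"sides",np.linalg.norm(C-np.roll(C,1,0),axis=1).round(3),"ctr",C.mean(0))
m=ray(d,np.array([[205,284]])/8+[379.5,221.5],.028)[0]; a=m-C.mean(0); print("mouth",m,"yaw",np.degrees(np.arctan2(a[1],a[0])),np.linalg.norm(a[:2]))
# stick: top-silhouette rows of dark pixels, u=30..170 ; midline at axis height
f=d["frame"].astype(int); pts=[]
for u in list(range(60,165,3))+list(range(218,234,2)):
    v=np.where(f[150:260,u].sum(-1)<130)[0]+150
    if len(v)>3 and v.ptp()<16 if hasattr(v,'ptp') else (len(v)>3 and np.ptp(v)<16): pts.append((u,v.mean()))
S=ray(d,np.array(pts),.142); k=np.polyfit(S[:,1],S[:,0],1); print(len(S),"stick x=k0*y+k1",k,"resid",np.abs(np.polyval(k,S[:,1])-S[:,0]).max(),"yaw",np.degrees(np.arctan2(1,k[0])))
for n,p in(("collar back",(614,177)),("shoulder",(680,188)),("tip",(738,195))):
    q=ray(d,np.array([[p[0]-400,p[1]]])/8+[209.5,209.5],.142)[0]; print(n,q,np.polyval(k,q[1]))
```

```text
body corners [[ 0.4936 -0.3517  0.034 ]
 [ 0.4713 -0.3242  0.034 ]
 [ 0.4416 -0.3456  0.034 ]
 [ 0.4638 -0.3723  0.034 ]] sides [0.036 0.035 0.037 0.035] ctr [ 0.46758259 -0.34844695  0.034     ]
mouth [ 0.43089739 -0.37624772  0.028     ] yaw -142.84442223500224 0.04602919684895565
31 stick x=k0*y+k1 [0.20594251 0.47230704] resid 0.0019565198430639974 yaw 78.36305959353834
collar back [0.49739419 0.12007708 0.142     ] 0.4970360098621226
shoulder [0.49299128 0.09689847 0.142     ] 0.49226254865702956
tip [0.49007704 0.07654461 0.142     ] 0.4880708246686372
```

```bash
cat >> h.py <<'E'
from scipy.spatial.transform import Rotation as R
def rows(s,target,yaw):
    "tool-axis shift (mm) and spin (deg) from measured pose to target point, tool x at yaw (deg)"
    M=R.from_rotvec(s["tool_rot"]).as_matrix(); y=np.degrees(np.arctan2(M[1,0],M[0,0]))
    print("pos",s["position"].round(4),"yaw",round(y,2),"tilt",np.degrees(np.arccos(-M[2,2])).round(2),"t",round(float(s["time"]),2))
    print("shift",(M.T@(np.array(target)-s["position"])*1000).round(1),"spin",round((y-yaw+180)%360-180,2))
E
python3 -c "
from bench import *;from h import *
rows(get_state(),[.4676,-.348,.17],37.2)"
```

```text
pos [ 0.2594 -0.5955  0.2357] yaw 23.54 tilt 0.09 t 0.15
shift [ 289.8 -143.7   65.9] spin -13.66
```

```bash
python3 -m jog '[{"claw":60,"dx":290,"dy":-144,"dz":30,"spin":-13.7},{"claw":60,"dx":290,"dy":-144,"dz":30,"spin":-13.7},{"claw":60,"dx":290,"dy":-144,"dz":66,"spin":-13.7},{"claw":60,"dx":290,"dy":-144,"dz":66,"spin":-13.7},{"claw":60,"dx":290,"dy":-144,"dz":66,"spin":-13.7},{"claw":60,"dx":290,"dy":-144,"dz":66,"spin":-13.7},{"claw":60,"dx":290,"dy":-144,"dz":66,"spin":-13.7},{"claw":60,"dx":290,"dy":-144,"dz":66,"spin":-13.7},{"claw":60,"dx":290,"dy":-144,"dz":66,"spin":-13.7},{"claw":60,"dx":290,"dy":-144,"dz":66,"spin":-13.7},{"claw":60,"dx":290,"dy":-144,"dz":66,"spin":-13.7},{"claw":60,"dx":290,"dy":-144,"dz":66,"spin":-13.7},{"claw":60,"dx":290,"dy":-144,"dz":66,"spin":-13.7},{"claw":60,"dx":290,"dy":-144,"dz":66,"spin":-13.7}]' 20
python3 - <<'E'
from bench import *;from h import *
s=get_state(); d=get_image("wrist")
T=np.eye(4);T[:3,:3]=R.from_rotvec(s["tool_rot"]).as_matrix();T[:3,3]=s["position"];d["T"]=T@d["mount"]
np.savez("pics/wrist1.npz",**d)
rows(s,[.4676,-.348,.017],37.2); print("q",s["joint_positions"].round(3))
# project rough knob to find ROI
q=np.linalg.inv(d["T"])@np.array([[.4676,-.3484,.034,1],[.431,-.376,.028,1]]).T; uv=(d["K"]@q[:3]);print((uv[:2]/uv[2]).T.round(1))
cv2.imwrite("pics/wrist1.png",d["frame"][...,::-1])
E
```

```text
time: 1.32
position: [0.467, -0.3496, 0.1708]
tool_rot: [2.978, 0.999, -0.0]
ft_force: [0.9, 0.2, 0.8]
grip_width: 0.688
grip_force: 0.0
pos [ 0.467  -0.3496  0.1708] yaw 37.08 tilt 0.04 t 1.32
shift [  1.5  -1.  153.8] spin -0.12
q [ 0.848  0.236 -0.289  1.7    0.072  1.216 -0.382]
[[285.  194.2]
 [284.9 239. ]]
```

View pics/wrist1.png

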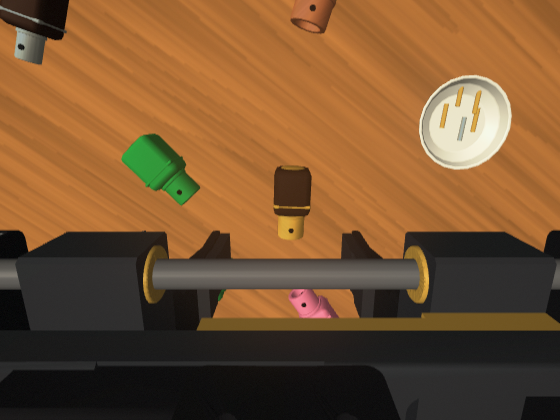

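The wrist view shows the knob body spanning u≈274–311 and v≈166–214, with the ferrule at u≈278–304 and the mouth at v≈238. It sits a little to the right of where I predicted, so I'll measure it with masks.

Run:
```python
from bench import *;from h import *
d=load("wrist1"); hsv=cv2.cvtColor(d["frame"],cv2.COLOR_RGB2HSV); P=cloud(d)
roi=np.zeros((420,560),bool); roi[155:228,262:325]=1
m=roi&(P[...,2]>.012)
ys,xs=np.where(m); print("extent",xs.min(),xs.max(),ys.min(),ys.max(),m.sum(), "ztop",np.percentile(P[m][:,2],[10,50,90]))
top=m&(P[...,2]>.029)
print("depth xy median",np.median(P[top],0).round(4))
# width midline per row -> rays to axis height for silhouettes
mid=[];w=[]
for v in range(170,236,3):
    h=hsv[v]; u=np.arange(262,325); b=((h[u,2]<95)|((h[u,0]>18)&(h[u,1]>120)&(h[u,0]<32)))
    g=u[b]
    if len(g)>5:
        l,r=g.min(),g.max(); mid.append(((l+r)/2,v)); w.append(r-l+1)
print([(a,b,c) for (a,b),c in zip(mid,w)])
A=ray(d,np.array(mid),.026); k=np.polyfit(A[:,0],A[:,1],1); yaw=np.degrees(np.arctan(k[0])); print("axis yaw",yaw, A[0].round(4),A[-1].round(4))
for n,(u,v,z) in dict(back_top=(292,166,.034),ferr_step=(292,214,.032),mouth_top=(291,239,.029)).items(): print(n,ray(d,[u,v],z)[0].round(4))
```

```text
extent 262 311 161 227 2109 ztop [0.02757456 0.03387674 0.03520196]
depth xy median [ 0.4715 -0.3534  0.0341]
[(np.float64(292.0), 170, np.int64(33)), (np.float64(292.0), 173, np.int64(35)), (np.float64(292.0), 176, np.int64(37)), (np.float64(292.0), 179, np.int64(37)), (np.float64(292.0), 182, np.int64(37)), (np.float64(292.0), 185, np.int64(37)), (np.float64(292.0), 188, np.int64(37)), (np.float64(292.0), 191, np.int64(37)), (np.float64(292.0), 194, np.int64(37)), (np.float64(291.5), 197, np.int64(36)), (np.float64(291.5), 200, np.int64(36)), (np.float64(291.5), 203, np.int64(36)), (np.float64(288.5), 206, np.int64(30)), (np.float64(291.5), 209, np.int64(36)), (np.float64(291.5), 212, np.int64(34)), (np.float64(293.5), 215, np.int64(24)), (np.float64(286.0), 218, np.int64(15)), (np.float64(286.0), 221, np.int64(15)), (np.float64(286.0), 224, np.int64(15)), (np.float64(285.5), 227, np.int64(16)), (np.float64(285.5), 230, np.int64(14)), (np.float64(285.5), 233, np.int64(16))]
axis yaw 30.631683287388768 [ 0.4881 -0.3409  0.026 ] [ 0.4356 -0.3732  0.026 ]
back_top [ 0.4919 -0.3379  0.034 ]
ferr_step [ 0.456  -0.3654  0.032 ]
mouth_top [ 0.4348 -0.3804  0.029 ]
```

```bash
python3 -c "
from bench import *;from h import *
rows(get_state(),[.4705,-.352,.018],36.8)"
```

```text
pos [ 0.4672 -0.3493  0.1708] yaw 37.11 tilt 0.03 t 1.37
shift [  1.    4.  152.8] spin 0.31
```

```bash
python3 -m jog '[{"claw":60,"dx":1,"dy":4,"dz":40,"spin":0.3},{"claw":60,"dx":1,"dy":4,"dz":75,"spin":0.3},{"claw":60,"dx":1,"dy":4,"dz":105,"spin":0.3},{"claw":60,"dx":1,"dy":4,"dz":130,"spin":0.3},{"claw":60,"dx":1,"dy":4,"dz":145,"spin":0.3},{"claw":60,"dx":1,"dy":4,"dz":153,"spin":0.3},{"claw":60,"dx":1,"dy":4,"dz":153,"spin":0.3},{"claw":60,"dx":1,"dy":4,"dz":153,"spin":0.3},{"claw":20,"dx":1,"dy":4,"dz":153,"spin":0.3},{"claw":20,"dx":1,"dy":4,"dz":153,"spin":0.3},{"claw":20,"dx":1,"dy":4,"dz":153,"spin":0.3},{"claw":20,"dx":1,"dy":4,"dz":153,"spin":0.3},{"claw":20,"dx":1,"dy":4,"dz":153,"spin":0.3},{"claw":20,"dx":1,"dy":4,"dz":153,"spin":0.3},{"claw":20,"dx":1,"dy":4,"dz":153,"spin":0.3},{"claw":20,"dx":1,"dy":4,"dz":153,"spin":0.3}]' 20
python3 -c "
from bench import *;from h import *
rows(get_state(),[.4705,-.352,.018],36.8)"
```

```text
time: 2.7
position: [0.4717, -0.3512, 0.0182]
tool_rot: [2.979, 0.995, 0.001]
ft_force: [1.1, 0.1, 2.5]
grip_width: 0.385
grip_force: 20.0
pos [ 0.4717 -0.3512  0.0182] yaw 36.93 tilt 0.09 t 2.7
shift [-1.5 -0.1  0.2] spin 0.13
```

The opening reads 33.5 mm, so the knob is held. Next I'll lift, turn it 60° and set it down so I can regrasp it half a turn round, because the last joint can't cover the whole turn in one go.

```bash
python3 -m jog '[{"claw":20,"dz":-15},{"claw":20,"dz":-25,"spin":7},{"claw":20,"dz":-25,"spin":14},{"claw":20,"dz":-25,"spin":21},{"claw":20,"dz":-25,"spin":28},{"claw":20,"dz":-25,"spin":35},{"claw":20,"dz":-25,"spin":42},{"claw":20,"dz":-25,"spin":49},{"claw":20,"dz":-25,"spin":56},{"claw":20,"dz":-20,"spin":60},{"claw":20,"dz":-12,"spin":60},{"claw":20,"dz":-6,"spin":60},{"claw":20,"dz":-2,"spin":60},{"claw":20,"dz":0,"spin":60},{"claw":20,"dz":0,"spin":60},{"claw":60,"dz":0,"spin":60},{"claw":60,"dz":0,"spin":60},{"claw":60,"dz":0,"spin":60},{"claw":60,"dz":0,"spin":60},{"claw":60,"dz":0,"spin":60}]' 20
python3 -m jog '[{"claw":60,"dz":-30},{"claw":60,"dz":-60},{"claw":60,"dz":-60,"spin":-7},{"claw":60,"dz":-60,"spin":-14},{"claw":60,"dz":-60,"spin":-21},{"claw":60,"dz":-60,"spin":-28},{"claw":60,"dz":-60,"spin":-35},{"claw":60,"dz":-60,"spin":-42},{"claw":60,"dz":-60,"spin":-49},{"claw":60,"dz":-60,"spin":-56},{"claw":60,"dz":-60,"spin":-63},{"claw":60,"dz":-60,"spin":-70},{"claw":60,"dz":-60,"spin":-77},{"claw":60,"dz":-60,"spin":-84},{"claw":60,"dz":-60,"spin":-90},{"claw":60,"dz":-60,"spin":-90},{"claw":60,"dz":-60,"spin":-90}]'
python3 -c "
from bench import *;from h import *
s=get_state();rows(s,[.4717,-.3512,.018],156.9);print(s['joint_positions'].round(2))"
```

```text
pos [ 0.4717 -0.3512  0.0182] yaw 36.93 tilt 0.09 t 2.7
shift [-0.   0.   0.2] spin -119.97
[ 0.82  0.41 -0.27  1.82  0.13  0.93 -0.43]$[0]: bad value
$[0]: bad value
```

The rows need every field, so I'll resend them complete.

```bash
python3 -m jog '[{"claw":20,"dx":0,"dy":0,"dz":-15,"spin":0},{"claw":20,"dx":0,"dy":0,"dz":-25,"spin":7},{"claw":20,"dx":0,"dy":0,"dz":-25,"spin":14},{"claw":20,"dx":0,"dy":0,"dz":-25,"spin":21},{"claw":20,"dx":0,"dy":0,"dz":-25,"spin":28},{"claw":20,"dx":0,"dy":0,"dz":-25,"spin":35},{"claw":20,"dx":0,"dy":0,"dz":-25,"spin":42},{"claw":20,"dx":0,"dy":0,"dz":-25,"spin":49},{"claw":20,"dx":0,"dy":0,"dz":-25,"spin":56},{"claw":20,"dx":0,"dy":0,"dz":-20,"spin":60},{"claw":20,"dx":0,"dy":0,"dz":-12,"spin":60},{"claw":20,"dx":0,"dy":0,"dz":-6,"spin":60},{"claw":20,"dx":0,"dy":0,"dz":-2,"spin":60},{"claw":20,"dx":0,"dy":0,"dz":0,"spin":60},{"claw":20,"dx":0,"dy":0,"dz":0,"spin":60},{"claw":60,"dx":0,"dy":0,"dz":0,"spin":60},{"claw":60,"dx":0,"dy":0,"dz":0,"spin":60},{"claw":60,"dx":0,"dy":0,"dz":0,"spin":60},{"claw":60,"dx":0,"dy":0,"dz":0,"spin":60},{"claw":60,"dx":0,"dy":0,"dz":0,"spin":60}]' 20
python3 -c "
from bench import *;from h import *
s=get_state();rows(s,[.4717,-.3512,.018],156.9);print(s['joint_positions'].round(2))"
```

```text
time: 4.37
position: [0.4711, -0.3507, 0.0174]
tool_rot: [-3.078, 0.628, 0.0]
ft_force: [-0.1, 0.1, 0.2]
grip_width: 0.649
grip_force: 0.0
pos [ 0.4711 -0.3507  0.0174] yaw -23.05 tilt 0.01 t 4.37
shift [ 0.7  0.2 -0.6] spin -179.95
[ 0.68  0.39 -0.1   1.83  0.05  0.92 -1.42]
```

```bash
python3 -m jog '[{"claw":60,"dx":0,"dy":0,"dz":-30,"spin":0},{"claw":60,"dx":0,"dy":0,"dz":-60,"spin":0},{"claw":60,"dx":0,"dy":0,"dz":-60,"spin":-90},{"claw":60,"dx":0,"dy":0,"dz":-60,"spin":-90},{"claw":60,"dx":0,"dy":0,"dz":-60,"spin":-90},{"claw":60,"dx":0,"dy":0,"dz":-60,"spin":-90},{"claw":60,"dx":0,"dy":0,"dz":-60,"spin":-90},{"claw":60,"dx":0,"dy":0,"dz":-60,"spin":-90},{"claw":60,"dx":0,"dy":0,"dz":-60,"spin":-90},{"claw":60,"dx":0,"dy":0,"dz":-60,"spin":-90},{"claw":60,"dx":0,"dy":0,"dz":-60,"spin":-90},{"claw":60,"dx":0,"dy":0,"dz":-60,"spin":-90},{"claw":60,"dx":0,"dy":0,"dz":-60,"spin":-90},{"claw":60,"dx":0,"dy":0,"dz":-60,"spin":-90},{"claw":60,"dx":0,"dy":0,"dz":-60,"spin":-90},{"claw":60,"dx":0,"dy":0,"dz":-60,"spin":-90}]'
python3 -m jog '[{"claw":60,"dx":0,"dy":0,"dz":0,"spin":-90},{"claw":60,"dx":0,"dy":0,"dz":0,"spin":-90},{"claw":60,"dx":0,"dy":0,"dz":0,"spin":-90},{"claw":60,"dx":0,"dy":0,"dz":0,"spin":-90},{"claw":60,"dx":0,"dy":0,"dz":0,"spin":-90},{"claw":60,"dx":0,"dy":0,"dz":0,"spin":-90},{"claw":60,"dx":0,"dy":0,"dz":0,"spin":-90},{"claw":60,"dx":0,"dy":0,"dz":0,"spin":-90},{"claw":60,"dx":0,"dy":0,"dz":0,"spin":-90},{"claw":60,"dx":0,"dy":0,"dz":0,"spin":-90},{"claw":60,"dx":0,"dy":0,"dz":0,"spin":-90},{"claw":60,"dx":0,"dy":0,"dz":0,"spin":-90},{"claw":60,"dx":0,"dy":0,"dz":0,"spin":-90},{"claw":60,"dx":0,"dy":0,"dz":0,"spin":-90},{"claw":60,"dx":0,"dy":0,"dz":0,"spin":-90}]'
python3 -c "
from bench import *;from h import *
s=get_state();rows(s,[.4717,-.3512,.018],156.9);print(s['joint_positions'].round(2))
d=get_image('wrist');T=np.eye(4);T[:3,:3]=R.from_rotvec(s['tool_rot']).as_matrix();T[:3,3]=s['position'];d['T']=T@d['mount']
np.savez('pics/wrist2.npz',**d);cv2.imwrite('pics/wrist2.png',d['frame'][...,::-1])"
```

```text
time: 5.7
position: [0.471, -0.3508, 0.0774]
tool_rot: [-2.619, -1.735, -0.0]
ft_force: [0.1, -0.7, 0.6]
grip_width: 0.69
grip_force: 0.0
time: 6.95
position: [0.471, -0.3508, 0.0775]
tool_rot: [-0.634, -3.077, -0.0]
ft_force: [-0.5, 0.9, -0.5]
grip_width: 0.693
grip_force: 0.0
pos [ 0.471  -0.3508  0.0775] yaw 156.72 tilt 0.0 t 6.95
shift [-0.8 -0.1 59.5] spin -0.18
[ 1.09  0.38 -0.59  1.77  0.24  1.06  1.58]
```

View pics/wrist2.png

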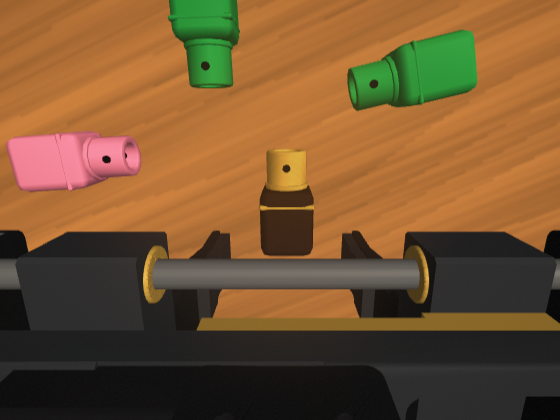

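Viewed from behind, the knob is square to the tool and centred at u≈287. Its mouth (v≈150) faces away and the pin hole is on top at (286,169).

```bash
python3 - <<'E'
from bench import *;from h import *
d=load("wrist2");s=get_state()
M=R.from_rotvec(s["tool_rot"]).as_matrix()
for n,u,v,z in(("mouth top",286.5,150.5,.030),("pin hole",286.5,168.5,.030),("body left",261,230,.034),("body right",313,230,.034)):
    q=ray(d,[u,v],z)[0]; print(n,((q-s["position"])@M*1000).round(1))
E
python3 -m jog '[{"claw":60,"dx":0,"dy":0,"dz":35,"spin":-0.2},{"claw":60,"dx":0,"dy":0,"dz":50,"spin":-0.2},{"claw":60,"dx":0,"dy":0,"dz":59,"spin":-0.2},{"claw":60,"dx":0,"dy":0,"dz":59,"spin":-0.2},{"claw":20,"dx":0,"dy":0,"dz":59,"spin":-0.2},{"claw":20,"dx":0,"dy":0,"dz":59,"spin":-0.2},{"claw":20,"dx":0,"dy":0,"dz":59,"spin":-0.2},{"claw":20,"dx":0,"dy":0,"dz":59,"spin":-0.2},{"claw":20,"dx":0,"dy":0,"dz":59,"spin":-0.2},{"claw":20,"dx":0,"dy":0,"dz":59,"spin":-0.2},{"claw":20,"dx":0,"dy":0,"dz":59,"spin":-0.2},{"claw":20,"dx":0,"dy":0,"dz":59,"spin":-0.2}]' 35
python3 -c "
from bench import *;from h import *
s=get_state();rows(s,[.475,.02,.22],78.4)"
```

```text
mouth top [50.1  0.5 47.5]
pin hole [39.1  0.5 47.5]
body left [  0.7 -15.5  43.5]
body right [ 0.7 17.3 43.5]
time: 8.0
position: [0.4717, -0.351, 0.0194]
tool_rot: [0.623, 3.078, -0.001]
ft_force: [-0.8, 1.2, 5.3]
grip_width: 0.386
grip_force: 35.0
pos [ 0.4717 -0.351   0.0194] yaw 157.13 tilt 0.07 t 8.0
shift [ 140.9  343.  -200.9] spin 78.73
```

```bash
python3 -m jog '[{"claw":20,"dx":0,"dy":0,"dz":-15,"spin":0},{"claw":20,"dx":0,"dy":0,"dz":-45,"spin":0},{"claw":20,"dx":0,"dy":0,"dz":-85,"spin":0},{"claw":20,"dx":0,"dy":20,"dz":-120,"spin":7},{"claw":20,"dx":20,"dy":50,"dz":-145,"spin":14},{"claw":20,"dx":35,"dy":80,"dz":-165,"spin":21},{"claw":20,"dx":50,"dy":112,"dz":-180,"spin":28},{"claw":20,"dx":65,"dy":145,"dz":-190,"spin":35},{"claw":20,"dx":80,"dy":178,"dz":-190,"spin":42},{"claw":20,"dx":92,"dy":210,"dz":-190,"spin":49},{"claw":20,"dx":103,"dy":240,"dz":-190,"spin":56},{"claw":20,"dx":114,"dy":268,"dz":-190,"spin":63},{"claw":20,"dx":124,"dy":292,"dz":-190,"spin":70},{"claw":20,"dx":132,"dy":310,"dz":-190,"spin":77},{"claw":20,"dx":136,"dy":318,"dz":-190,"spin":78.7},{"claw":20,"dx":136,"dy":320,"dz":-190,"spin":78.7},{"claw":20,"dx":136,"dy":320,"dz":-190,"spin":78.7},{"claw":20,"dx":136,"dy":320,"dz":-190,"spin":78.7},{"claw":20,"dx":136,"dy":320,"dz":-190,"spin":78.7}]' 35
python3 - <<'E'
from bench import *;from h import *
s=get_state();rows(s,[.472,-.003,.144],78.4);print(s['joint_positions'].round(2))
d=get_image('wrist');T=np.eye(4);T[:3,:3]=R.from_rotvec(s['tool_rot']).as_matrix();T[:3,3]=s['position'];d['T']=T@d['mount']
np.savez('pics/wrist3.npz',**d);cv2.imwrite('pics/wrist3.png',d['frame'][...,::-1])
E
```

```text
time: 9.58
position: [0.47, -0.0044, 0.2082]
tool_rot: [-2.435, -1.985, 0.001]
ft_force: [0.7, -0.4, -2.5]
grip_width: 0.384
grip_force: 35.0
pos [ 0.47   -0.0044  0.2082] yaw 78.36 tilt 0.04 t 9.58
shift [ 1.8  1.7 64.2] spin -0.04
[ 0.8  -0.02 -0.82  1.89 -0.02  1.27 -0.22]
```

View pics/wrist3.png

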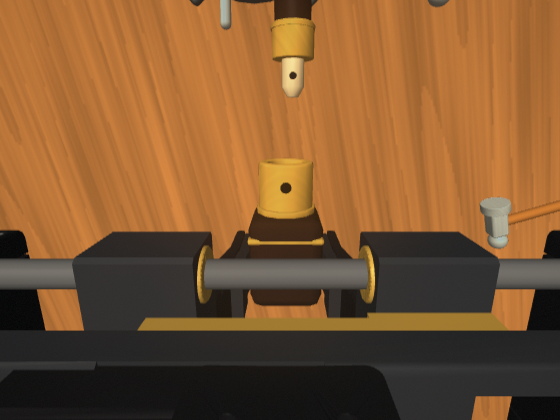

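The tenon (u≈292, tip v≈97) and collar (272–314) are slightly right of the ferrule (258–313, mouth v≈160). The pin hole is on top. I'll measure the offset and yaw in the tool frame.

```bash
cat > m.py <<'E'
from h import *
def meas(name,vc,vt,vf,s,u0=230,u1=340):
    d=load(name); hsv=cv2.cvtColor(d["frame"],cv2.COLOR_RGB2HSV).astype(int); P=cloud(d); p=s["position"]; M=R.from_rotvec(s["tool_rot"]).as_matrix()
    def mids(vs,z):
        o=[];w=[]
        for v in vs:
            m=(P[v,u0:u1,2]>z-.02)&(d["depth"][v,u0:u1]>0); n,l,st,_=cv2.connectedComponentsWithStats(m.astype(np.uint8).reshape(1,-1))
            if n<2: continue
            i=1+st[1:,4].argmax(); o.append((u0+st[i,0]+(st[i,2]-1)/2,v)); w.append(st[i,2])
        o=np.array(o); q=(ray(d,o,z)-p)@M*1000
        k=np.polyfit(q[:,0],q[:,1],1)
        print("n",len(o),"w px",np.median(w),"u",np.median(o[:,0]),"x",q[:,0].min().round(1),q[:,0].max().round(1),"y at mean",np.median(q[:,1]).round(2),"slope deg",np.degrees(np.arctan(k[0])).round(2))
    zk=p[2]-.002
    mids(vc,.142); mids(vt,.142); mids(vf,zk)
    u=int(290)
    for n,v,z in(("collar top",vc,.155),("tenon top",vt,.149),("ferrule top",vf,zk+.013)):
        zz=np.concatenate([P[a,284:291,2] for a in v]); print(n,"depth z",np.median(zz).round(4),"expect",round(z,4))
E
python3 - <<'E'
from bench import *;from m import *
s=get_state(); meas("wrist3",range(26,56,2),range(62,84,2),range(168,206,3),s)
d=load("wrist3");p=s["position"];M=R.from_rotvec(s["tool_rot"]).as_matrix()
for n,u,v,z in(("tip",292,96.5,.142),("shoulder top",293,60,.155),("mouth top near",286,160,p[2]-.002+.0125)): print(n,((ray(d,[u,v],z)[0]-p)@M*1000).round(1))
E
```

```text
n 15 w px 42.0 u 292.5 x 106.7 122.3 y at mean 3.86 slope deg 7.0
n 11 w px 22.0 u 292.5 x 90.5 102.1 y at mean 3.96 slope deg -2.45
n 13 w px 54.0 u 285.5 x 28.5 46.0 y at mean -0.3 slope deg -8.84
collar top depth z 0.1551 expect 0.155
tenon top depth z 0.1486 expect 0.149
ferrule top depth z 0.2194 expect 0.2193
tip [81.8  3.7 66.3]
shoulder top [101.2   4.   53.3]
mouth top near [ 51.4  -0.1 -10.5]
```

```bash
python3 -m jog '[{"claw":20,"dx":0,"dy":4,"dz":30,"spin":0},{"claw":20,"dx":0,"dy":4,"dz":50,"spin":0},{"claw":20,"dx":0,"dy":4,"dz":60,"spin":0},{"claw":20,"dx":5,"dy":4,"dz":64,"spin":0},{"claw":20,"dx":10,"dy":4,"dz":64,"spin":0},{"claw":20,"dx":10,"dy":4,"dz":64,"spin":0},{"claw":20,"dx":10,"dy":4,"dz":64,"spin":0},{"claw":20,"dx":10,"dy":4,"dz":64,"spin":0}]' 35
python3 - <<'E'
from bench import *;from h import *
s=get_state();rows(s,[.472,-.003,.144],78.4);print(s['ft_force'])
d=get_image('wrist');T=np.eye(4);T[:3,:3]=R.from_rotvec(s['tool_rot']).as_matrix();T[:3,3]=s['position'];d['T']=T@d['mount']
np.savez('pics/wrist4.npz',**d);cv2.imwrite('pics/wrist4.png',d['frame'][...,::-1])
E
```

```text
time: 10.3
position: [0.4769, 0.0061, 0.1456]
tool_rot: [2.432, 1.986, 0.002]
ft_force: [0.4, -0.8, -1.6]
grip_width: 0.39
grip_force: 35.0
pos [0.4769 0.0061 0.1456] yaw 78.46 tilt 0.12 t 10.3
shift [-9.9 -3.   1.6] spin 0.06
[ 0.35267872 -0.81713569 -1.59645684]
```

View pics/wrist4.png

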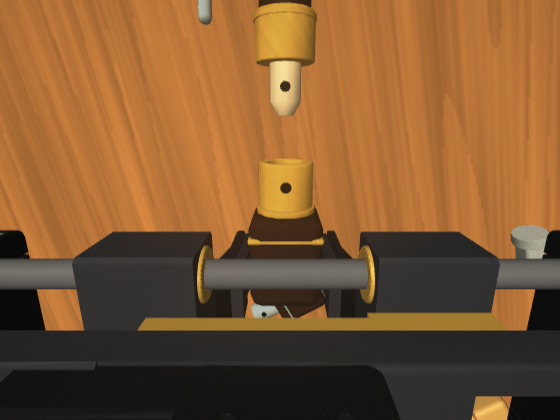

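Collar, tenon and ferrule all centre on u≈286, so the knob is aligned sideways. I'll check heights by depth.

Run:
```python
from bench import *;from m import *
s=get_state(); meas("wrist4",range(18,60,2),range(68,96,2),range(168,206,3),s)
d=load("wrist4");p=s["position"];M=R.from_rotvec(s["tool_rot"]).as_matrix()
for n,u,v,z in(("tip",286,116,.142),("shoulder top",286,65,.155),("mouth top",286,160,.155)): print(n,((ray(d,[u,v],z)[0]-p)@M*1000).round(1))
```

```text
n 21 w px 60.0 u 284.5 x 94.5 110.2 y at mean -0.65 slope deg -0.89
n 14 w px 32.0 u 284.5 x 79.5 90.4 y at mean -0.64 slope deg -1.37
n 13 w px 54.0 u 285.5 x 28.7 46.3 y at mean -0.14 slope deg 4.22
collar top depth z 0.1555 expect 0.155
tenon top depth z 0.1498 expect 0.149
ferrule top depth z 0.1568 expect 0.1565
tip [70.   0.1  3.4]
shoulder top [89.8  0.  -9.6]
mouth top [51.6  0.1 -9.6]
```

```bash
python3 -m jog '[{"claw":20,"dx":5,"dy":-0.3,"dz":1.2,"spin":0},{"claw":20,"dx":10,"dy":-0.3,"dz":1.2,"spin":0},{"claw":20,"dx":14,"dy":-0.3,"dz":1.2,"spin":0},{"claw":20,"dx":17,"dy":-0.3,"dz":1.2,"spin":0},{"claw":20,"dx":20,"dy":-0.3,"dz":1.2,"spin":0},{"claw":20,"dx":23,"dy":-0.3,"dz":1.2,"spin":0},{"claw":20,"dx":26,"dy":-0.3,"dz":1.2,"spin":0},{"claw":20,"dx":26,"dy":-0.3,"dz":1.2,"spin":0},{"claw":20,"dx":26,"dy":-0.3,"dz":1.2,"spin":0}]' 35
python3 -c "
from bench import *;from h import *
s=get_state();rows(s,[.472,-.003,.144],78.4);M=R.from_rotvec(s['tool_rot']).as_matrix();print('tool force',(s['ft_force']@M).round(2),s['torque'].round(2))"
```

```text
time: 11.1
position: [0.481, 0.0317, 0.1433]
tool_rot: [-2.433, -1.987, 0.0]
ft_force: [-0.3, -1.1, -1.6]
grip_width: 0.389
grip_force: 35.0
pos [0.481  0.0317 0.1433] yaw 78.46 tilt 0.01 t 11.1
shift [-35.8  -1.9  -0.7] spin 0.06
tool force [-1.17 -0.04  1.6 ] [-0.09 -0.05 -0.01]
```

```bash
python3 -m jog '[{"claw":20,"dx":2,"dy":0,"dz":0,"spin":0},{"claw":20,"dx":4,"dy":0,"dz":0,"spin":0},{"claw":20,"dx":6,"dy":0,"dz":0,"spin":0},{"claw":20,"dx":8,"dy":0,"dz":0,"spin":0},{"claw":20,"dx":8,"dy":0,"dz":0,"spin":0},{"claw":20,"dx":8,"dy":0,"dz":0,"spin":0}]' 35
python3 - <<'E'
from bench import *;from h import *
s=get_state();rows(s,[.472,-.003,.144],78.4);M=R.from_rotvec(s['tool_rot']).as_matrix();print('tool force',(s['ft_force']@M).round(2),s['torque'].round(2))
d=get_image('wrist');T=np.eye(4);T[:3,:3]=R.from_rotvec(s['tool_rot']).as_matrix();T[:3,3]=s['position'];d['T']=T@d['mount']
np.savez('pics/wrist5.npz',**d);cv2.imwrite('pics/wrist5.png',cv2.resize(d['frame'][60:260,200:370,::-1],None,fx=3,fy=3))
E
```

```text
time: 11.6
position: [0.4826, 0.0395, 0.1433]
tool_rot: [2.434, 1.987, -0.0]
ft_force: [0.1, -1.1, -2.0]
grip_width: 0.387
grip_force: 35.0
pos [0.4826 0.0395 0.1433] yaw 78.46 tilt 0.01 t 11.6
shift [-43.8  -1.9  -0.7] spin 0.06
tool force [-1.05  0.33  2.  ] [-0.01 -0.09  0.  ]
```

View pics/wrist5.png

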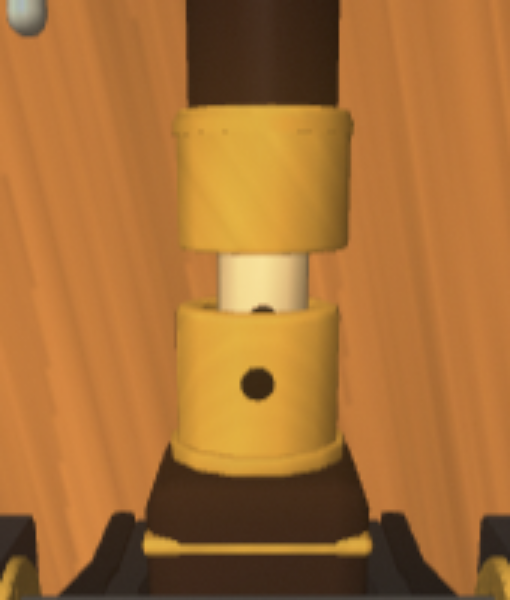

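The tenon is in the socket. The gap left is about 17 px (≈8 mm), and the ferrule sits about 1 mm left of the collar, so I'll trim that and creep in.

```bash
python3 -m jog '[{"claw":20,"dx":1,"dy":0.8,"dz":0,"spin":0},{"claw":20,"dx":2,"dy":0.8,"dz":0,"spin":0},{"claw":20,"dx":3,"dy":0.8,"dz":0,"spin":0},{"claw":20,"dx":4,"dy":0.8,"dz":0,"spin":0},{"claw":20,"dx":5,"dy":0.8,"dz":0,"spin":0},{"claw":20,"dx":5.5,"dy":0.8,"dz":0,"spin":0},{"claw":20,"dx":5.5,"dy":0.8,"dz":0,"spin":0},{"claw":20,"dx":5.5,"dy":0.8,"dz":0,"spin":0}]' 35
cat > f.py <<'E'
from bench import *;from h import *
s=get_state();M=R.from_rotvec(s['tool_rot']).as_matrix();print('tool force',(s['ft_force']@M).round(2),s['torque'].round(2),'along',(s['position']@M*1000).round(1),'grip',s['grip_force'])
E
python3 f.py
python3 -m jog '[{"claw":20,"dx":0.5,"dy":0,"dz":0,"spin":0},{"claw":20,"dx":0.5,"dy":0,"dz":0,"spin":0},{"claw":20,"dx":1,"dy":0,"dz":0,"spin":0},{"claw":20,"dx":1,"dy":0,"dz":0,"spin":0}]'; python3 f.py
```

```text
time: 12.32
position: [0.4845, 0.0446, 0.1433]
tool_rot: [2.434, 1.986, -0.0]
ft_force: [-0.3, 0.0, -1.8]
grip_width: 0.385
grip_force: 35.0
tool force [-0.05 -0.29  1.83] [-0.06 -0.08 -0.  ] along [ 140.7  465.7 -143.3] grip 34.9995621945709
time: 12.65
position: [0.4847, 0.0457, 0.1433]
tool_rot: [2.434, 1.986, -0.0]
ft_force: [-0.6, 0.3, -2.5]
grip_width: 0.389
grip_force: 35.0
tool force [ 0.16 -0.63  2.47] [-0.04 -0.09  0.01] along [ 141.8  465.7 -143.4] grip 34.999613743275404
```

```bash
for i in 1 2; do python3 -m jog '[{"claw":20,"dx":0.25,"dy":0,"dz":0,"spin":0},{"claw":20,"dx":0.5,"dy":0,"dz":0,"spin":0},{"claw":20,"dx":0.5,"dy":0,"dz":0,"spin":0},{"claw":20,"dx":0.5,"dy":0,"dz":0,"spin":0}]' >/dev/null; python3 f.py; done
```

```text
tool force [-0.18 -0.34  1.35] [-0.04 -0.11  0.01] along [ 142.3  465.7 -143.3] grip 34.99939628876746
tool force [0.55 0.1  1.85] [-0.08 -0.06  0.02] along [ 142.8  465.7 -143.3] grip 34.99954548664391
```

```bash
python3 -m jog '[{"claw":20,"dx":0.25,"dy":0,"dz":0,"spin":0},{"claw":20,"dx":0.5,"dy":0,"dz":0,"spin":0},{"claw":20,"dx":0.5,"dy":0,"dz":0,"spin":0},{"claw":20,"dx":0.5,"dy":0,"dz":0,"spin":0}]' >/dev/null; python3 f.py
python3 -m jog '[{"claw":20,"dx":0.25,"dy":0,"dz":0,"spin":0},{"claw":20,"dx":0.5,"dy":0,"dz":0,"spin":0},{"claw":20,"dx":0.5,"dy":0,"dz":0,"spin":0},{"claw":20,"dx":0.5,"dy":0,"dz":0,"spin":0}]' >/dev/null; python3 f.py
```

```text
tool force [ 0.16 -0.18  2.  ] [-0.06 -0.07 -0.01] along [ 143.3  465.7 -143.4] grip 34.9995971750468
tool force [-0.67 -0.09  1.87] [-0.06 -0.08 -0.  ] along [ 143.8  465.7 -143.3] grip 34.999641655012965
```

Run:
```python
from bench import *;from h import *
d=get_image('wrist');cv2.imwrite('pics/wrist6.png',cv2.resize(d['frame'][60:260,200:370,::-1],None,fx=3,fy=3))
```

```text
(no output)
```

View pics/wrist6.png

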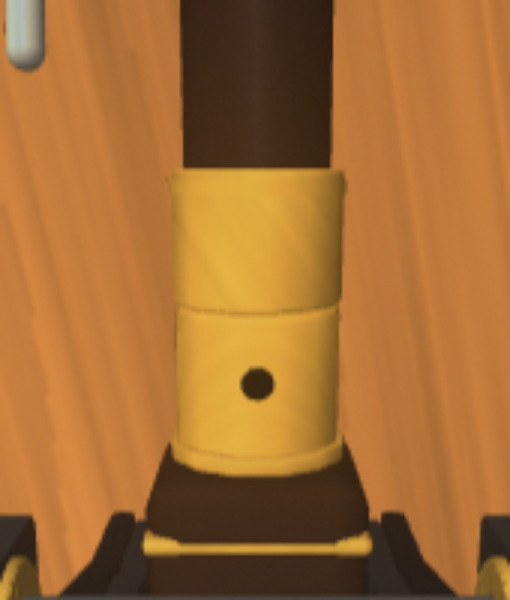

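The ferrule is almost on the collar, in line to within a pixel, with the pin hole on top at (257,383). I'll use finer steps now.

```bash
python3 -m jog '[{"claw":20,"dx":0.15,"dy":0,"dz":0,"spin":0},{"claw":20,"dx":0.3,"dy":0,"dz":0,"spin":0},{"claw":20,"dx":0.3,"dy":0,"dz":0,"spin":0},{"claw":20,"dx":0.3,"dy":0,"dz":0,"spin":0}]' >/dev/null; python3 f.py
python3 -m jog '[{"claw":20,"dx":0.15,"dy":0,"dz":0,"spin":0},{"claw":20,"dx":0.3,"dy":0,"dz":0,"spin":0},{"claw":20,"dx":0.3,"dy":0,"dz":0,"spin":0},{"claw":20,"dx":0.3,"dy":0,"dz":0,"spin":0}]' >/dev/null; python3 f.py
```

```text
tool force [ 0.11 -0.52  1.35] [-0.11  0.01  0.03] along [ 144.   465.7 -143.4] grip 34.99938536435366
tool force [-0.93  0.44  1.09] [-0.36  0.03  0.08] along [ 144.   465.6 -143.5] grip 34.99924113973975
```

```bash
python3 -m jog '[{"claw":20,"dx":0.2,"dy":0,"dz":0,"spin":0},{"claw":20,"dx":0.4,"dy":0,"dz":0,"spin":0},{"claw":20,"dx":0.4,"dy":0,"dz":0,"spin":0},{"claw":20,"dx":0.4,"dy":0,"dz":0,"spin":0}]' >/dev/null; python3 f.py
python3 -m jog '[{"claw":20,"dx":0.2,"dy":0,"dz":0,"spin":0},{"claw":20,"dx":0.4,"dy":0,"dz":0,"spin":0},{"claw":20,"dx":0.4,"dy":0,"dz":0,"spin":0},{"claw":20,"dx":0.4,"dy":0,"dz":0,"spin":0}]' >/dev/null; python3 f.py
```

```text
tool force [-4.35 -1.04  0.33] [-0.85  0.18  0.08] along [ 144.1  465.6 -143.6] grip 34.99962251633406
tool force [-5.33 -1.41  0.41] [-1.09  0.31  0.06] along [ 144.1  465.6 -143.7] grip 35.00015211291611
```

```bash
python3 -m jog '[{"claw":20,"dx":0.2,"dy":0,"dz":0,"spin":0},{"claw":20,"dx":0.5,"dy":0,"dz":0,"spin":0},{"claw":20,"dx":0.5,"dy":0,"dz":0,"spin":0},{"claw":20,"dx":0.5,"dy":0,"dz":0,"spin":0},{"claw":20,"dx":0.5,"dy":0,"dz":0,"spin":0}]' >/dev/null; python3 f.py
python3 -m jog '[{"claw":20,"dx":0.2,"dy":0,"dz":0,"spin":0},{"claw":20,"dx":0.4,"dy":0,"dz":0,"spin":0},{"claw":20,"dx":0.4,"dy":0,"dz":0,"spin":0},{"claw":20,"dx":0.4,"dy":0,"dz":0,"spin":0},{"claw":20,"dx":0.4,"dy":0,"dz":0,"spin":0}]' >/dev/null; python3 f.py
```

```text
tool force [-7.67 -0.97 -1.33] [-1.32  0.42  0.13] along [ 144.1  465.5 -143.9] grip 35.00055751763284
tool force [-7.62 -2.17 -0.93] [-1.48  0.52  0.14] along [ 144.2  465.4 -144.1] grip 35.00115162692964
```

```bash
python3 -m jog '[{"claw":20,"dx":0.2,"dy":0,"dz":0,"spin":0},{"claw":20,"dx":0.4,"dy":0,"dz":0,"spin":0},{"claw":20,"dx":0.4,"dy":0,"dz":0,"spin":0},{"claw":20,"dx":0.4,"dy":0,"dz":0,"spin":0},{"claw":20,"dx":0.4,"dy":0,"dz":0,"spin":0}]' >/dev/null; python3 f.py
for i in 1 2 3; do python3 -m jog '[{"claw":20,"dx":0,"dy":0,"dz":0,"spin":0},{"claw":20,"dx":0,"dy":0,"dz":0,"spin":0}]' >/dev/null; python3 f.py; done
python3 - <<'E'
from bench import *;from h import *
rows(get_state(),[0,0,0],78.4)
d=get_image('wrist');cv2.imwrite('pics/wrist7.png',cv2.resize(d['frame'][60:260,200:370,::-1],None,fx=3,fy=3))
E
```

```text
tool force [-8.08 -1.72 -1.73] [-1.61  0.52  0.11] along [ 144.2  465.4 -144.2] grip 35.00144477002323
tool force [-8.28 -0.91 -1.76] [-1.61  0.56  0.13] along [ 144.2  465.4 -144.2] grip 35.00156736932695
tool force [-8.04 -1.69 -1.23] [-1.55  0.57  0.12] along [ 144.2  465.4 -144.2] grip 35.0015539303422
tool force [-8.77 -1.97 -1.66] [-1.59  0.53  0.16] along [ 144.2  465.4 -144.2] grip 35.00151291489601
pos [0.4851 0.0478 0.1433] yaw 78.36 tilt 0.21 t 17.12
shift [-144.2 -465.4  144.2] spin -0.04
```

View pics/wrist7.png

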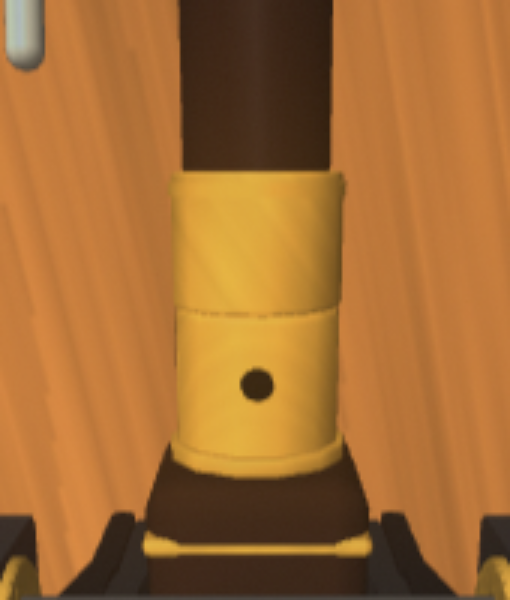

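The ferrule is seated flush, with only a hairline seam at v≈313 and the pin hole on top. The push is about 8.3 N, so I'll raise it slightly and hold.

```bash
python3 -m jog '[{"claw":20,"dx":0.2,"dy":0,"dz":0,"spin":0},{"claw":20,"dx":0.4,"dy":0,"dz":0,"spin":0},{"claw":20,"dx":0.7,"dy":0,"dz":0,"spin":0},{"claw":20,"dx":0.7,"dy":0,"dz":0,"spin":0},{"claw":20,"dx":0.7,"dy":0,"dz":0,"spin":0},{"claw":20,"dx":0.7,"dy":0,"dz":0,"spin":0}]' >/dev/null
for i in 1 2 3; do python3 -m jog '[{"claw":20,"dx":0,"dy":0,"dz":0,"spin":0},{"claw":20,"dx":0,"dy":0,"dz":0,"spin":0}]' >/dev/null; python3 f.py; done
```

```text
tool force [-10.79  -0.31  -2.76] [-1.87  0.65  0.16] along [ 144.3  465.3 -144.5] grip 35.00255411490798
tool force [-9.66 -1.67 -3.41] [-1.83  0.65  0.14] along [ 144.2  465.3 -144.5] grip 35.002634888514876
tool force [-9.25 -0.85 -2.01] [-1.86  0.62  0.14] along [ 144.3  465.3 -144.5] grip 35.00247965566814
```

About 9.9 N. I'll hold it for more than two seconds.

```bash
for i in 1 2; do python3 -m jog '[{"claw":20,"dx":0,"dy":0,"dz":0,"spin":0},{"claw":20,"dx":0,"dy":0,"dz":0,"spin":0},{"claw":20,"dx":0,"dy":0,"dz":0,"spin":0},{"claw":20,"dx":0,"dy":0,"dz":0,"spin":0},{"claw":20,"dx":0,"dy":0,"dz":0,"spin":0},{"claw":20,"dx":0,"dy":0,"dz":0,"spin":0},{"claw":20,"dx":0,"dy":0,"dz":0,"spin":0},{"claw":20,"dx":0,"dy":0,"dz":0,"spin":0},{"claw":20,"dx":0,"dy":0,"dz":0,"spin":0},{"claw":20,"dx":0,"dy":0,"dz":0,"spin":0},{"claw":20,"dx":0,"dy":0,"dz":0,"spin":0},{"claw":20,"dx":0,"dy":0,"dz":0,"spin":0},{"claw":20,"dx":0,"dy":0,"dz":0,"spin":0},{"claw":20,"dx":0,"dy":0,"dz":0,"spin":0},{"claw":20,"dx":0,"dy":0,"dz":0,"spin":0},{"claw":20,"dx":0,"dy":0,"dz":0,"spin":0}]' | head -1; python3 f.py; done
python3 -c "
from bench import *
print(close_job())"
```

```text
time: 19.5
tool force [-10.15  -0.73  -1.88] [-1.85  0.69  0.12] along [ 144.2  465.3 -144.4] grip 35.002674059942365
time: 20.83
tool force [-9.68 -1.27 -2.47] [-1.84  0.62  0.12] along [ 144.2  465.3 -144.5] grip 35.00255428254604
the job is handed in; nothing more can be done
None
```

The brass-ferruled knob is seated flush on the collar with its pin hole on top, still gripped at 35 N and pressed along the stick at about 10 N; it was held steady for over 2.5 s and the job was handed in at about 21 s.

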